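# Unfold the vise crank and clamp the specimen

## Robot

A 6-joint arm with a two-finger parallel gripper is mounted at the origin on the work surface. World frame = base frame: x ahead of the robot, y to its left, z up, the work surface at z = 0. Lengths are in mm, angles in rad, forces in N, time in s.
With the tool pointing down it reaches from about 400 to 925 mm from the base axis. Payload 12.5 kg.
Tool frame: the origin (TCP) lies at the centre of the arm's flange, where the gripper is bolted on; the fingertips stand 190 mm ahead of it and the grasp point (between the pads) lies 171 mm ahead of it; z points along the fingers, y is the line along which they close (so a half turn about z gives the same grasp; the last joint's range is limited). The gripper opens to 95 mm and grips with 3 to 60 N. Pads are 20 mm wide; open, the fingers measure 119 mm over their backs; the gripper's body (75 mm by 180 mm) begins 59 mm behind the grasp point.
Start: joints at [-1.369, 0.491, 1.559, -0, 1.092, -0.106], TCP at [189.371, -595.62, 404.761] pointing down, gripper open.
Joint ranges: [-3.1, 3.1], [-0.84, 2.19], [0.05, 2.79], [-1.13, 4.28], [0.06, 2.93], [-2.69, 2.69]. Speed limits (rad/s): [2.22, 2.22, 2.79, 3.14, 3.14, 3.14].

## Interface

Orientations are given as [roll, pitch, yaw] about the fixed x, y, z axes, in that order (R = Rz(yaw) Ry(pitch) Rx(roll)).
In Python, from cell import env, read_camera, search_frame, cut_out gives the robot as it stands. The module is installed in compiled form; this text tells all that it offers.
- The arm moves only by the tool move_arm, never from a script. Its argument "commands" is a list of rows, each a list of 3 entries, a list of its own where there are three numbers: the shift along the world's x, y, z normalised to -1 to 1, where 1 is 0.03 m, then the turn about the world's z normalised to -1 to 1, where 1 is 0.08 rad, then the opening, from -1 (shut) to 1 (fully open), so that 0 is half open. A call has 1 to 20 rows; each row shifts and turns the commanded pose from where the row before left it; what a row does not reach is not made up. A row lasts 1/12 s, in which the tool goes at most 41.7 mm and 7.16 degrees, less where a joint would pass 70% of its speed; a pose out of reach is approached as far as the arm can. A call with a number of a shift or a turn outside -1 to 1 is refused whole. A call with a gripper value outside its range is refused whole. The fingers move at their own pace and stop on an object; the grip force is fixed at half the most. Time passes only in rows, so rows that do not move let the fingers close. It gives the time, the measured TCP pose, the force, the opening and the grip force at its end, in the units of the state.
- env.state(): the state, without advancing time (a new reading comes with each control period).
- read_camera(name): name is "scene" or "top"; returns a dict with "image" (480x640x3 uint8, red, green, blue), "fx", "fy", "cx", "cy" (pixels), "rvec" (rotation vector, rad) and "tvec" (3), from world to camera coordinates, as OpenCV has them. Camera axes: x right, y down, z forward; pixel columns grow to the right and rows downward; lengths in mm; the calibration is good to about 2 mm. A picture is of the moment at which its call begins. There is no depth.
- env.job_done(): hands the job in; it is judged then, once.
Trained networks look in a picture, given as the dict that the camera call returned (one of the last four; its "shot" number tells which), for a name from the list of things; names that differ only in an ending like _2 or _b are one class to them, and where a whole thing is asked for, a point or a joint stands for the part that bears it (a point fixed in the world has none). Each returns a list of dicts, best first, with "confidence" (0 to 1); they miss things now and then, are a little off and sometimes report something else, mostly with a low value. They report only what shows in the picture. A call takes as long as a camera call. They do not tell look-alikes from the thing itself.
- search_frame(thing, picture): "at" ([column, row] in pixels, amid what is visible of it).
- cut_out(thing, picture): "region" (480x640 bool, what is visible of it) and "at" ([column, row] in pixels, amid what is visible of it).
The state is a dict: "t": time; "joints": joint angles; "qvel": joint speeds; "tau": joint torques, N m; "eef_pos": TCP position; "tcp_rot": TCP orientation; "ft_force": force on the tool from outside, world axes, zero at the start; "moment": the same for the moment, N m; "opening": opening from 0.0 (shut) to 1.0 (fully open); "grip_force": force on a finger pad.
Only numpy, scipy, OpenCV 4.12 (cv2) and the standard library are available. Lean on these libraries where they do the work, as an engineer would, in place of code of your own. Each camera call takes 0.05 s, during which the arm holds its last target. There are 200 camera calls.

## Task

On the small specimen vise, unfold the orange crank grip until it stands fully upright, then crank it clockwise (seen from above) until the jaw clamps the blue specimen firmly, stopping as soon as you feel the resistance clearly rise: the specimen chips if squeezed hard. Do not touch the specimens or the jaw, leave the spares, bottle and dish alone, and let go with the grip left standing.

Things in the scene. Friction and masses are not known exactly. Their poses are not given: they have to be found in the camera images.
- crank_axis (a point): point on the vertical turning axis of the crank, 92 mm above the bench, level with the fold hinge; axes as for the vise. The steel crank arm is 12 mm wide, its underside 72 and top 80 mm above the bench, 65 mm from this axis to the fold hinge
- fold_hinge (a point): centre of the horizontal hinge at the outer end of the crank arm about which the grip folds, 92 mm above the bench. Its x axis points along the grip towards the hinge (folded: horizontally away from the crank axis; upright: down); its y axis is the hinge axis
- grip_mid (a point): middle of the orange grip, 37 mm from the fold hinge: a round plastic sleeve, 20 mm diameter, 50 mm long, from 12 to 62 mm from the hinge, spinning freely on its long axis, so it can be held without turning the hand while cranking. Folded, it lies along the arm, pointing to the crank axis, 2 mm above the arm; upright, its top is 154 mm above the bench
- fold (a joint): fold angle of the grip in rad: 0 lying on the arm, 1.571 upright against its stop; it is stiff (about 0.06 N m) and stays where left. It may start partly raised, up to about 0.3
- crank (a joint): crank angle in rad, growing clockwise seen from above, which closes the jaw 7 mm per rad. At 0 the jaws are 68 mm apart and the arm points along the vise's +x axis. It turns stiffly (about 0.12 N m, i.e. 2 N at the grip, without load) and stays where left; clamping adds about 1.1 N at the grip per 10 N of squeeze
- jaw: the moving jaw, 56 mm wide, with a spring-backed front plate (20 N per mm); axes as for the vise (closes to -y); origin on the crank axis when fully open, clamping face 62 mm from it towards -y. A good clamp is 15 to 25 N of squeeze, above 40 N the specimen chips; about 15 N remains on release. From first touch to 20 N the crank turns about 0.2 rad
- vise: the vise, bolted down: base plate 80 (x) by 205 (y) by 12 mm, white gearbox 62 by 60 mm, top 55 mm above the bench, under the crank; steel jaws, tops 42 mm above the bench. Origin on the crank axis at bench height, x across the plate, z up; jaws towards -y, the fixed jaw's face 130 mm from the origin
- fixed_jaw: the fixed steel jaw at the vise's -y end, 56 (x) by 22 (y) by 30 mm tall; origin at the foot of its clamping face, 12 mm above the bench; axes as for the vise
- vise_bed (a point): point between the jaws on the top of the base plate (12 mm above the bench), 96 mm from the crank axis towards the vise's -y
- mount_a_center (a point): round blue resin specimen mount, upright disc 22 mm tall, polished steel piece on top; the three mounts differ in diameter (between 28 and 40 mm) and any one of them may be the one lying between the vise jaws, the other two are spares on the grey holder; this point is its centre, 11 mm above its underside
- mount_b_center (a point): round blue resin specimen mount, upright disc 22 mm tall, polished steel piece on top; the three mounts differ in diameter (between 28 and 40 mm) and any one of them may be the one lying between the vise jaws, the other two are spares on the grey holder; this point is its centre, 11 mm above its underside
- mount_c_center (a point): round blue resin specimen mount, upright disc 22 mm tall, polished steel piece on top; the three mounts differ in diameter (between 28 and 40 mm) and any one of them may be the one lying between the vise jaws, the other two are spares on the grey holder; this point is its centre, 11 mm above its underside
- holder: grey plastic slab 75 x 130 x 12 mm with the two spare specimens on it; origin at the centre of its underside
- bottle_center (a point): amber glass bottle, 48 mm diameter and 95 mm tall, upright; point at its centre, half-way up
- dish: white ceramic dish 84 mm across and 22 mm tall; origin at the centre of its underside
Not all that is in view belongs to the job. Leave any red or turquoise look-alike of the part that bears mount_b_center alone.

How it is judged (in metres and radians):
On the way, in this order (a step that is already met when the one before it is completed fails the run):
1. the grip is unfolded upright against its stop (value of joint fold above 1.47 rad), for 0.2 s.
2. with the grip upright, the crank has closed the jaw on the specimen with at least 8 N on both sides (value of joint fold above 1.4 rad and ((contact force between each of jaw, fixed_jaw and mount_a above 8 N and z of mount_a_center in the frame of vise_bed below 0.016 m and angle between mount_a_center's own z axis and vertical below 0.12 rad) or (contact force between each of jaw, fixed_jaw and mount_b above 8 N and z of mount_b_center in the frame of vise_bed below 0.016 m and angle between mount_b_center's own z axis and vertical below 0.12 rad) or (contact force between each of jaw, fixed_jaw and mount_c above 8 N and z of mount_c_center in the frame of vise_bed below 0.016 m and angle between mount_c_center's own z axis and vertical below 0.12 rad))), for 0.2 s.
At the end, for the whole second after the job is handed in: The specimen in the vise stands upright on the bed (within 0.12 rad, its centre less than 16 mm above the bed), clamped between both jaws with at least 6 N on each side; the grip is left upright (fold above 1.4 rad) and the crank is at rest (below 0.05 rad/s) (value of joint fold above 1.4 rad and ((contact force between each of jaw, fixed_jaw and mount_a above 6 N and z of mount_a_center in the frame of vise_bed below 0.016 m and angle between mount_a_center's own z axis and vertical below 0.12 rad) or (contact force between each of jaw, fixed_jaw and mount_b above 6 N and z of mount_b_center in the frame of vise_bed below 0.016 m and angle between mount_b_center's own z axis and vertical below 0.12 rad) or (contact force between each of jaw, fixed_jaw and mount_c above 6 N and z of mount_c_center in the frame of vise_bed below 0.016 m and angle between mount_c_center's own z axis and vertical below 0.12 rad)) and velocity of joint crank between -0.05 and 0.05 rad/s); the robot touches nothing.
It fails at once if a specimen squeezed by the jaw with more than 40 N (contact force between jaw and mount_a above 40 N or contact force between jaw and mount_b above 40 N or contact force between jaw and mount_c above 40 N).
It fails at once if the crank arm turned (its outer end moved over 30 mm) while the grip was not yet unfolded upright (distance of fold_hinge from where it was at the start of the episode above 0.03 m and value of joint fold below 1.2 rad).
It fails at once if a specimen touched by the robot (contact force between any of the fingers, the arm and mount_a above 0.5 N or contact force between any of the fingers, the arm and mount_b above 0.5 N or contact force between any of the fingers, the arm and mount_c above 0.5 N).
It fails at once if the jaw pushed directly by the robot (contact force between any of the fingers, the arm and jaw above 2 N).
It fails at once if a spare specimen, the bottle or the dish moved more than 15 mm ((horizontal distance between mount_a_center and vise_bed above 0.12 m and distance of mount_a_center from where it was at the start of the episode above 0.015 m) or (horizontal distance between mount_b_center and vise_bed above 0.12 m and distance of mount_b_center from where it was at the start of the episode above 0.015 m) or (horizontal distance between mount_c_center and vise_bed above 0.12 m and distance of mount_c_center from where it was at the start of the episode above 0.015 m) or distance of any of bottle_center, dish from where it was at the start of the episode above 0.015 m).
It also fails if it takes over 72 s, if anything falls off the work surface, if the arm or the gripper's body presses on something with over 40 N, if the wrist force passes 120 N, or if a joint passes its speed limit or range.

## Working session

There is one attempt and no reset: what is moved stays moved. The work goes in short steps, Python scripts to look and compute and a tool call to move; the robot and the scene stay as the last step left them, time stands still between calls to the robot, and variables do not carry over. Pictures are saved under pics/ and viewed, at most 10 in all, crops included, and the job is handed in when it is done.

Besides the shell and the picture viewer there is one more tool, called after ">>>" as name([rows], argument=value, ...), one row to a line, values as JSON. move_arm: Moves the arm, as the interface text tells. Its arguments: {"type":"object","properties":{"commands":{"type":"array","items":{"type":"array"}}},"required":["commands"]}

```bash
mkdir -p pics
cat > h.py <<'E'
import numpy as np, cv2
from cell import env, read_camera, search_frame, cut_out
def cam(p):
    R,_=cv2.Rodrigues(np.array(p["rvec"],float)); t=np.array(p["tvec"],float).ravel()
    return R,t,np.array([[p["fx"],0,p["cx"]],[0,p["fy"],p["cy"]],[0,0,1.]])
def toz(p,uv,z):
    R,t,K=cam(p); d=R.T@np.linalg.inv(K)@np.array([uv[0],uv[1],1.]); c=-R.T@t
    return c+d*(z-c[2])/d[2]
def proj(p,X):
    R,t,K=cam(p); x=K@(R@np.array(X,float)+t); return x[:2]/x[2]
def save(p,n,box=None,s=1):
    im=p["image"][:,:,::-1]
    if box: im=im[box[1]:box[3],box[0]:box[2]]
    cv2.imwrite("pics/"+n,cv2.resize(im,None,fx=s,fy=s,interpolation=cv2.INTER_CUBIC))
E
python3 - <<'E'
from h import *
for n in("scene","top"):
    p=read_camera(n); save(p,n+"0.png")
    R,t,K=cam(p); print(n,(-R.T@t).round(),K[0,0])
    for th,z in(("grip_mid",95),("fold_hinge",92),("crank_axis",92),("vise",0),("jaw",42),("fixed_jaw",42),("mount_a_center",23),("holder",6),("bottle_center",47),("dish",10)):
        for d in search_frame(th,p)[:4]: print(th,np.round(d["at"]),round(d["confidence"],2),toz(p,d["at"],z).round())
print(env.state())
E
```

```text
scene [856. 567. 726.] 507.8667063708792
grip_mid [233. 170.] 0.91 [609. -13.  95.]
fold_hinge [232. 171.] 0.72 [610. -14.  92.]
crank_axis [236. 184.] 0.85 [621.  17.  92.]
vise [233. 188.] 0.7 [597. -60.   0.]
vise [207. 172.] 0.6 [ 615. -127.    0.]
jaw [227. 193.] 0.46 [627. -19.  42.]
fixed_jaw [197. 164.] 0.59 [ 633. -116.   42.]
fixed_jaw [461. 284.] 0.43 [433. 368.  42.]
fixed_jaw [236. 185.] 0.2 [603. -25.  42.]
holder [471. 309.] 0.69 [433. 400.   6.]
holder [226. 194.] 0.51 [616. -49.   6.]
bottle_center [252. 350.] 0.78 [754. 266.  47.]
dish [156. 245.] 0.71 [776. -18.  10.]
top [490. 164. 805.] 464.5414883153674
grip_mid [456. 186.] 0.89 [611. -16.  95.]
grip_mid [463. 200.] 0.71 [590. -26.  95.]
fold_hinge [457. 189.] 0.85 [608. -18.  92.]
crank_axis [465. 202.] 0.84 [588. -30.  92.]
crank_axis [496. 188.] 0.22 [610. -77.  92.]
vise [465. 202.] 0.61 [601. -56.   0.]
jaw [470. 202.] 0.65 [594. -52.  42.]
fixed_jaw [521. 183.] 0.77 [ 627. -133.   42.]
fixed_jaw [457. 186.] 0.59 [620. -31.  42.]
mount_a_center [496. 191.] 0.75 [ 617. -100.   23.]
holder [202. 300.] 0.63 [419. 394.   6.]
bottle_center [283. 108.] 0.87 [745. 259.  47.]
dish [440.  98.] 0.91 [778.  -9.  10.]
{'t': 1.1, 'joints': array([-1.36859696e+00,  4.90892379e-01,  1.55891123e+00, -1.26644296e-05,
        1.09169679e+00, -1.05603251e-01]), 'qvel': array([ 0.00024676,  0.00103403, -0.0011021 ,  0.00018301, -0.00100501,
        0.00107083]), 'tau': array([ 1.75568468e-03, -6.12470198e+01, -2.58428353e+01,  6.95158518e-02,
        4.45375533e-02, -1.74292973e-05]), 'eef_pos': array([ 189.37112743, -595.6151306 ,  404.76180613]), 'tcp_rot': array([3.14150210e+00, 2.09006657e-05, 3.07808458e-01]), 'ft_force': array([-0.26940892,  0.41781382,  0.2045117 ]), 'moment': array([ 0.00507218, -0.03753681,  0.00998658]), 'grip_force': 0.0, 'opening': 1.0007106585314305}
```

Run:
```python
from h import *
p=read_camera("top"); save(p,"top1.png",(400,130,560,250),5)
p=read_camera("scene"); save(p,"scene1.png",(130,110,330,260),4)
```

```text
(no output)
```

View pics/top0.png

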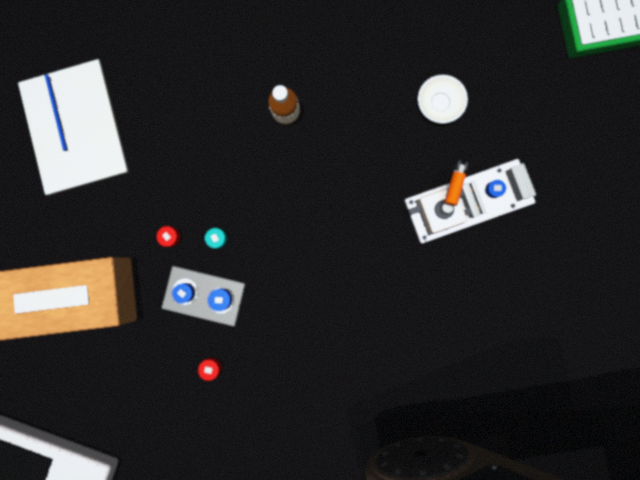

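View pics/top1.png

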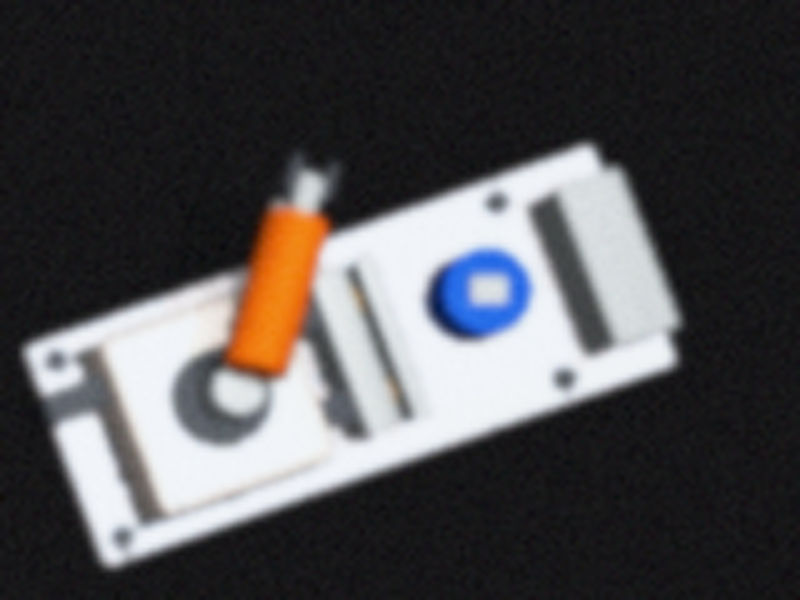

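View pics/scene1.png

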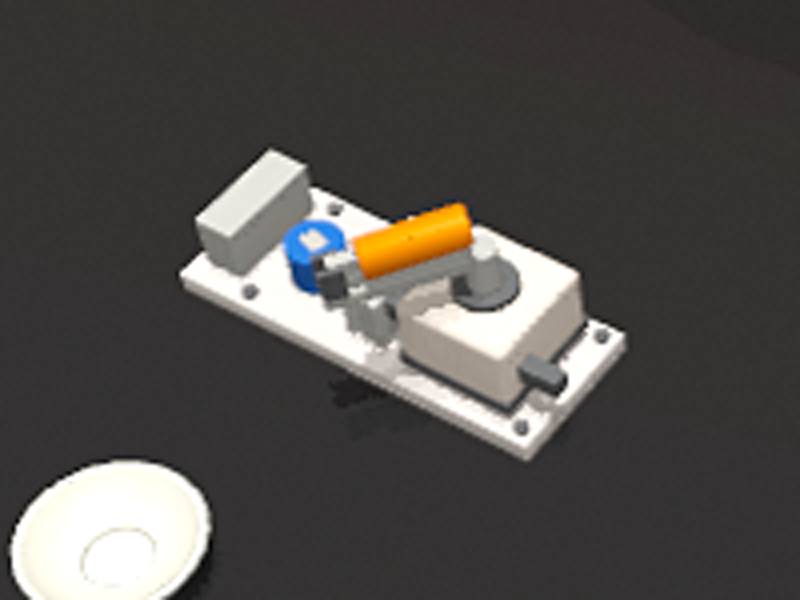

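The only mount between the jaws is the blue one at top (497,188), and it has a single orange grip near it. The hinge is at about top (462,167) and the crank boss at (448,208). The spares at (182,293) and (219,300), and the red and turquoise look-alikes, are far away. Next I'll work out the geometry.

Run:
```python
from h import *
from scipy.optimize import least_squares
T=read_camera("top"); S=read_camera("scene")
c=lambda u,v:(400+u/5,130+v/5)
d=lambda u,v:(130+u/4,110+v/4)
P=[toz(T,c(*q),12)[:2] for q in((25,345),(590,145),(680,360),(105,565))]
print(np.round(P)); 
Q=[toz(S,d(*q),12)[:2] for q in((182,275),(530,455),(625,335))]; print(np.round(Q))
e=(P[1]-P[0]+P[2]-P[3]); th=np.arctan2(e[1],e[0])  # -y dir
print("vise yaw",th+np.pi/2)
for z in(80,92): print("axis",z,toz(T,c(240,390),z).round(),toz(S,d(485,245),z).round())
print("hinge",toz(T,c(312,185),92).round(),toz(S,d(335,275),92).round())
m1=cut_out("grip_mid",T)[0]["region"]; m2=cut_out("grip_mid",S)[0]["region"]
print(m1.sum(),m2.sum())
def orange(p):
    h=cv2.cvtColor(p["image"],cv2.COLOR_RGB2HSV); m=cv2.inRange(h,(5,150,90),(22,255,255))
    n,l,st,ce=cv2.connectedComponentsWithStats(m)
    o=[(st[i],ce[i]) for i in range(1,n) if st[i][4]>60]; print([(a.tolist(),b.round(1).tolist()) for a,b in o]); return l,o
for p in(T,S): orange(p)
# end-of-sleeve centres: hinge side, free side
A=[(T,c(299,208)),(T,c(258,368)),(S,d(367,258)),(S,d(460,228))]
def ray(p,uv):
    R,t,K=cam(p);v=R.T@np.linalg.inv(K)@np.array([*uv,1.]);return -R.T@t,v/np.linalg.norm(v)
for i in(0,1):
    r=[ray(*A[i]),ray(*A[i+2])]
    M=sum(np.eye(3)-np.outer(v,v) for o,v in r); b=sum((np.eye(3)-np.outer(v,v))@o for o,v in r)
    X=np.linalg.solve(M,b); print("end",i,X.round(1))
print("mount top",toz(T,c(488,285),34).round(),"jaw face",toz(T,c(370,250),42).round(),toz(T,c(425,410),42).round(),"fixed",toz(T,c(555,195),42).round(),toz(T,c(608,345),42).round())
```

```text
[[ 601.   49.]
 [ 674. -141.]
 [ 601. -171.]
 [ 527.   21.]]
[[ 676. -136.]
 [ 604.   57.]
 [ 529.   25.]]
vise yaw 0.36660827828782017
axis 80 [579.  -7.  80.] [579.  -4.  80.]
axis 92 [578.  -5.  92.] [584.   7.  92.]
hinge [641. -26.  92.] [645. -17.  92.]
473 332
[([269, 89, 27, 25, 351], [283.0, 103.9]), ([445, 172, 21, 33, 410], [454.9, 187.7]), ([107, 257, 13, 70, 176], [115.0, 290.1])]
[([218, 161, 30, 19, 319], [233.1, 169.6]), ([233, 331, 33, 33, 660], [249.8, 349.4])]
end 0 [631.2 -19.2  93.4]
end 1 [585.5 -11.3  88.2]
mount top [621. -99.  34.] jaw face [631. -58.  42.] [578. -76.  42.] fixed [ 650. -118.   42.] [ 601. -135.   42.]
```

>>> move_arm([
  [[0.572, 0.8125, -0.13], -0.298, 1],
  [[0.572, 0.8125, -0.13], -0.298, 1],
  [[0.572, 0.8125, -0.13], -0.298, 1],
  [[0.572, 0.8125, -0.13], -0.298, 1],
  [[0.572, 0.8125, -0.13], -0.298, 1],
  [[0.572, 0.8125, -0.13], -0.298, 1],
  [[0.572, 0.8125, -0.13], -0.298, 1],
  [[0.572, 0.8125, -0.13], -0.298, 1],
  [[0.572, 0.8125, -0.13], -0.298, 1],
  [[0.572, 0.8125, -0.13], -0.298, 1],
  [[0.572, 0.8125, -0.13], -0.298, 1],
  [[0.572, 0.8125, -0.13], -0.298, 1],
  [[0.572, 0.8125, -0.13], -0.298, 1],
  [[0.572, 0.8125, -0.13], -0.298, 1],
  [[0.572, 0.8125, -0.13], -0.298, 1],
  [[0.572, 0.8125, -0.13], -0.298, 1],
  [[0.572, 0.8125, -0.13], -0.298, 1],
  [[0.572, 0.8125, -0.13], -0.298, 1],
  [[0.572, 0.8125, -0.13], -0.298, 1],
  [[0.572, 0.8125, -0.13], -0.298, 1],
])

```text
t: 3.07
eef_pos: [533.3, -106.8, 326.7]
tcp_rot: [3.141, -0.0, -0.17]
ft_force: [0.2, 0.6, 0.1]
opening: 1.0
grip_force: 0.0
```

>>> move_arm([
  [[0.572, 0.8, -0.13], -0.298, 1],
  [[0.572, 0.8, -0.13], -0.298, 1],
  [[0.572, 0.8, -0.13], -0.298, 0],
  [[0.572, 0.8, -0.13], -0.298, 0],
  [[0, 0, 0], 0, 0],
  [[0, 0, 0], 0, 0],
  [[0, 0, 0], 0, 0],
])

```text
t: 3.65
eef_pos: [601.0, -12.2, 311.1]
tcp_rot: [3.141, 0.0, -0.264]
ft_force: [-0.0, -0.1, -0.2]
opening: 0.707
grip_force: 0.0
```

Run:
```python
from h import *
S=read_camera("scene"); save(S,"s2.png",(150,60,350,210),4)
print(proj(S,(601,-12,92)),proj(S,(642,-22,92)),proj(S,(579,-5,92)))
s=env.state(); print(s["eef_pos"],s["opening"])
```

```text
[237.29423338 169.23028184] [213.69017548 176.45751699] [250.25385426 165.95584609]
[600.84047699 -12.701885   311.24117793] 0.6618405787290831
```

View pics/s2.png

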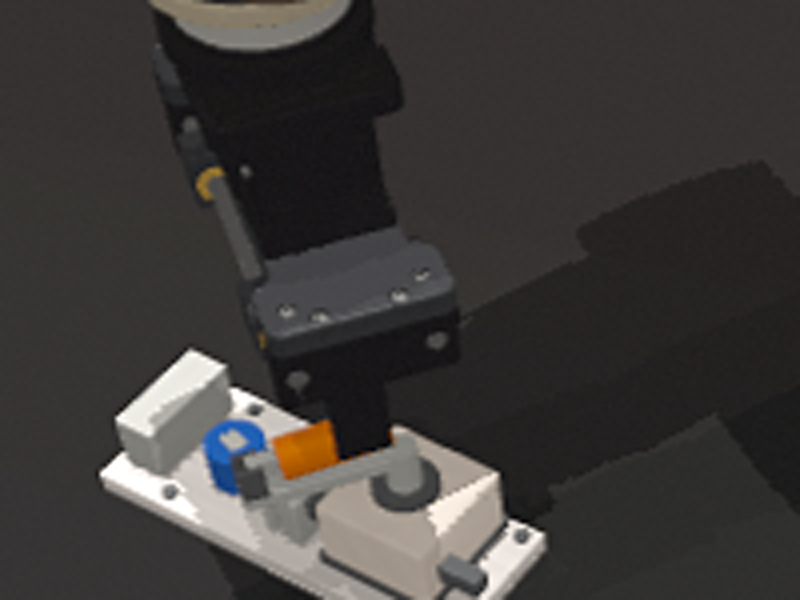

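>>> move_arm([
  [[0, 0.03, -0.3], 0, 0],
  [[0, 0, -0.4], 0, 0],
  [[0, 0, -0.4], 0, 0],
  [[0, 0, -0.3], 0, 0],
  [[0, 0, -0.1], 0, 0],
  [[0, 0, 0], 0, 0],
  [[0, 0, 0], 0, 0],
])

```text
t: 4.28
eef_pos: [601.3, -11.4, 266.1]
tcp_rot: [3.141, 0.0, -0.265]
ft_force: [-0.1, 0.7, 0.5]
opening: 0.501
grip_force: 0.0
```

>>> move_arm([
  [[0, 0, 0], 0, -0.4],
  [[0, 0, 0], 0, -0.4],
  [[0, 0, 0], 0, -0.6],
  [[0, 0, 0], 0, -1],
  [[0, 0, 0], 0, -1],
  [[0, 0, 0], 0, -1],
  [[0, 0, 0], 0, -1],
  [[0, 0, 0], 0, -1],
  [[0, 0, 0], 0, -1],
  [[0, 0, 0], 0, -1],
])

```text
t: 5.12
eef_pos: [601.2, -11.4, 266.3]
tcp_rot: [3.141, -0.0, -0.264]
ft_force: [-0.1, -5.2, 2.1]
opening: 0.204
grip_force: 30.0
```

>>> move_arm([
  [[0.017, -0.005, 0.219], 0, -1],
  [[0, 0, 0], 0, -1],
  [[0.05, -0.013, 0.214], 0, -1],
  [[0, 0, 0], 0, -1],
  [[0.081, -0.022, 0.203], 0, -1],
  [[0, 0, 0], 0, -1],
  [[0.111, -0.03, 0.187], 0, -1],
  [[0, 0, 0], 0, -1],
  [[0.138, -0.037, 0.167], 0, -1],
  [[0, 0, 0], 0, -1],
])

```text
t: 5.95
eef_pos: [612.9, -14.5, 295.7]
tcp_rot: [3.141, 0.003, -0.264]
ft_force: [-4.5, -3.7, -3.7]
opening: 0.203
grip_force: 30.0
```

>>> move_arm([
  [[0.161, -0.044, 0.143], 0, -1],
  [[0, 0, 0], 0, -1],
  [[0.181, -0.049, 0.115], 0, -1],
  [[0, 0, 0], 0, -1],
  [[0.196, -0.053, 0.084], 0, -1],
  [[0, 0, 0], 0, -1],
  [[0.206, -0.056, 0.051], 0, -1],
  [[0, 0, 0], 0, -1],
])

```text
t: 6.62
eef_pos: [635.2, -20.3, 307.7]
tcp_rot: [3.141, 0.004, -0.264]
ft_force: [-6.3, -1.9, 1.5]
opening: 0.197
grip_force: 30.0
```

Run:
```python
from h import *
S=read_camera("scene"); save(S,"s3.png",(150,60,350,210),4)
s=env.state(); print(s["eef_pos"],s["ft_force"],s["moment"])
```

```text
[635.06603843 -20.23719151 307.71312356] [-6.02946649 -1.71932033  1.62919329] [-0.07867295  1.28039914  0.00503201]
```

View pics/s3.png

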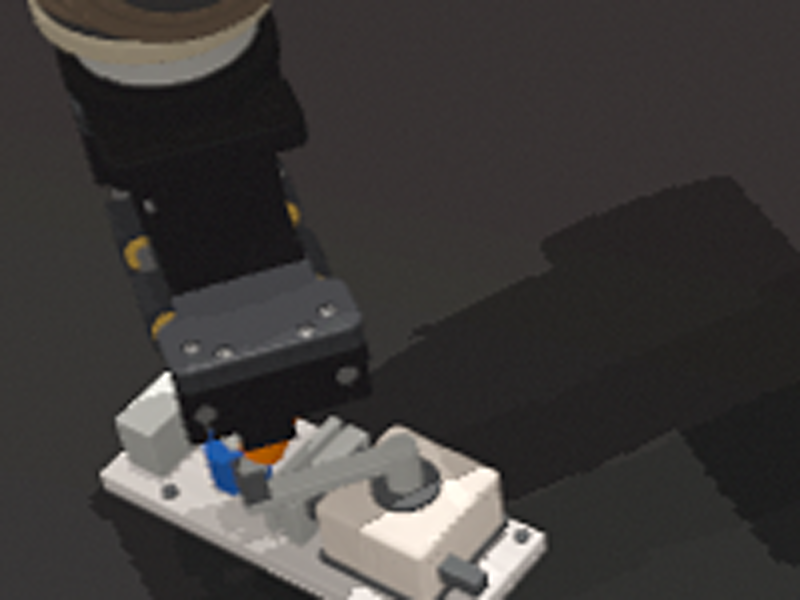

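>>> move_arm([
  [[0.106, -0.029, 0.012], 0, -1],
  [[0.106, -0.029, 0.005], 0, -1],
  [[0, 0, 0], 0, -1],
  [[0, 0, 0], 0, -1],
])

```text
t: 7.0
eef_pos: [641.4, -21.9, 308.6]
tcp_rot: [-3.141, 0.002, -0.264]
ft_force: [-6.5, -0.9, 4.3]
opening: 0.196
grip_force: 30.0
```

>>> move_arm([
  [[0.06, -0.016, 0], 0, -1],
  [[0, 0, 0], 0, -1],
  [[0, 0, 0], 0, -1],
])

```text
t: 7.25
eef_pos: [643.1, -22.3, 308.7]
tcp_rot: [-3.141, 0.002, -0.264]
ft_force: [-6.4, -0.9, 5.0]
opening: 0.191
grip_force: 30.0
```

>>> move_arm([
  [[0.065, -0.017, 0], 0, -1],
  [[0, 0, 0], 0, -1],
  [[0, 0, 0], 0, -1],
])

```text
t: 7.5
eef_pos: [644.9, -22.6, 308.8]
tcp_rot: [-3.141, 0.003, -0.264]
ft_force: [-8.4, 0.6, 6.3]
opening: 0.193
grip_force: 30.0
```

>>> move_arm([
  [[0.065, -0.017, 0], 0, -1],
  [[0, 0, 0], 0, -1],
  [[0, 0, 0], 0, -1],
])

```text
t: 7.75
eef_pos: [646.9, -23.1, 308.7]
tcp_rot: [-3.141, 0.003, -0.264]
ft_force: [-7.8, 1.1, 5.3]
opening: 0.186
grip_force: 29.9
```

Run:
```python
from h import *
S=read_camera("scene"); T=read_camera("top")
a=S["image"][95:215,180:280,::-1]; b=T["image"][140:260,390:490,::-1]
cv2.imwrite("pics/s4.png",cv2.resize(np.hstack([a,b]),None,fx=4,fy=4,interpolation=cv2.INTER_CUBIC))
s=env.state(); print(s["eef_pos"],s["ft_force"],s["moment"])
```

```text
[646.94797529 -23.08423974 308.70442705] [-6.86912761  1.0735497   4.49660891] [0.44509129 1.53121883 0.05437928]
```

View pics/s4.png

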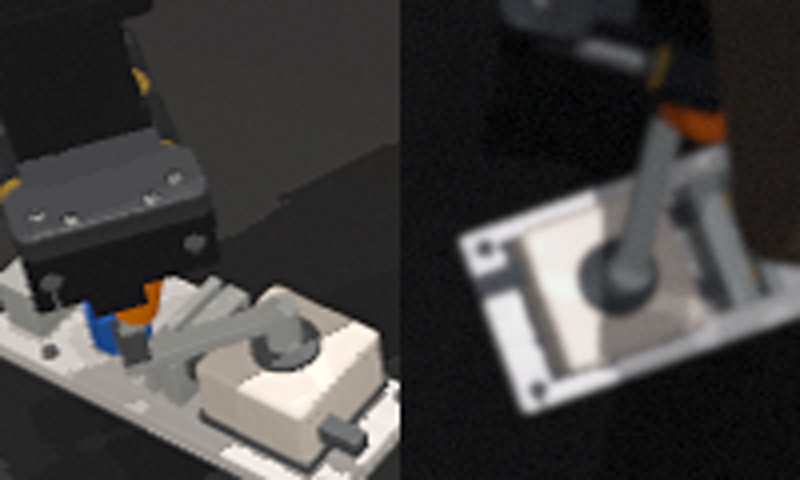

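Run:
```python
from h import *
S=read_camera("scene"); T=read_camera("top")
for n,p in(("S",S),("T",T)):
    h=cv2.cvtColor(p["image"],cv2.COLOR_RGB2HSV); m=cv2.inRange(h,(5,150,60),(22,255,255))>0
    box=(140,190,190,250) if n=="S" else (140,200,430,490)
    ys,xs=np.nonzero(m[box[0]:box[1],box[2]:box[3]]); ys+=box[0]; xs+=box[2]
    print(n,len(xs))
    for r in sorted(set(ys)): print(r,xs[ys==r].min(),xs[ys==r].max(),end="; ")
    print()
    u=np.array([.965,-.261,0]); H=np.array([642,-22,92.]); v=np.array([.261,.965,0])
    print("hinge",proj(p,H).round(1))
    for f in(1.2,1.4,1.57,1.75):
        a=-np.cos(f)*u+[0,0,np.sin(f)]; n2=np.sin(f)*u+np.array([0,0,np.cos(f)])
        out=[]
        for s in (12,22,32):
            ring=np.array([proj(p,H+s*a+10*(np.cos(t)*v+np.sin(t)*n2)) for t in np.linspace(0,6.28,40)])
            out.append((s,ring.min(0).round(1).tolist(),ring.max(0).round(1).tolist()))
        print(f,out)
```

```text
S 60
165 218 220; 166 216 219; 167 216 219; 168 216 219; 169 216 219; 170 217 219; 171 214 219; 172 211 218; 173 209 218; 174 210 217; 175 211 216; 
hinge [213.7 176.5]
1.2 [(12, [209.1, 167.2], [220.9, 175.2]), (22, [210.2, 162.7], [222.1, 170.7]), (32, [211.3, 158.2], [223.3, 166.1])]
1.4 [(12, [207.6, 167.2], [219.7, 175.4]), (22, [207.5, 162.8], [219.7, 171.0]), (32, [207.4, 158.3], [219.7, 166.5])]
1.57 [(12, [206.5, 167.3], [218.4, 175.9]), (22, [205.4, 163.1], [217.4, 171.7]), (32, [204.3, 158.8], [216.4, 167.4])]
1.75 [(12, [205.6, 167.4], [216.9, 176.6]), (22, [203.4, 163.5], [214.9, 172.8]), (32, [201.2, 159.6], [212.8, 169.0])]
T 105
153 456 456; 167 455 462; 168 455 470; 169 456 471; 170 457 471; 171 459 471; 172 460 471; 173 461 471; 174 463 471; 175 464 468; 
hinge [459.9 166.5]
1.2 [(12, [454.3, 161.1], [468.0, 174.3]), (22, [455.2, 162.0], [469.1, 175.4]), (32, [456.1, 163.0], [470.2, 176.5])]
1.4 [(12, [454.9, 159.5], [468.4, 172.8]), (22, [456.3, 159.1], [470.0, 172.6]), (32, [457.7, 158.7], [471.6, 172.4])]
1.57 [(12, [455.4, 158.3], [468.7, 171.4]), (22, [457.1, 156.8], [470.6, 170.1]), (32, [458.8, 155.3], [472.6, 168.7])]
1.75 [(12, [455.8, 157.4], [469.0, 169.8]), (22, [457.8, 154.7], [471.2, 167.3]), (32, [459.9, 152.0], [473.5, 164.8])]
```

The grip is only at about 1.25 rad: it slipped in the pads. I'll re-centre on it and regrip.

>>> move_arm([
  [[0, 0, 0], 0, -0.3],
  [[0, 0, 0], 0, -0.3],
  [[0, 0, 0], 0, -0.3],
  [[-0.24, 0.065, 0], 0, -0.3],
  [[-0.24, 0.065, 0], 0, -0.3],
  [[0, 0, 0], 0, -0.3],
  [[0, 0, 0], 0, -1],
  [[0, 0, 0], 0, -1],
  [[0, 0, 0], 0, -1],
  [[0, 0, 0], 0, -1],
  [[0, 0, 0], 0, -1],
])

```text
t: 8.87
eef_pos: [633.2, -19.8, 308.3]
tcp_rot: [-3.142, -0.0, -0.264]
ft_force: [-0.7, -0.2, 2.2]
opening: 0.205
grip_force: 30.0
```

>>> move_arm([
  [[0.12, -0.032, 0.02], 0, -1],
  [[0, 0, 0], 0, -1],
  [[0.12, -0.032, 0.015], 0, -1],
  [[0, 0, 0], 0, -1],
  [[0.12, -0.032, 0.01], 0, -1],
  [[0, 0, 0], 0, -1],
  [[0, 0, 0], 0, -1],
])

```text
t: 9.45
eef_pos: [643.1, -22.4, 309.0]
tcp_rot: [3.141, 0.005, -0.264]
ft_force: [-8.1, 2.3, 3.7]
opening: 0.202
grip_force: 30.0
```

>>> move_arm([
  [[0.08, -0.021, 0], 0, -1],
  [[0, 0, 0], 0, -1],
  [[0, 0, 0], 0, -1],
])

```text
t: 9.7
eef_pos: [645.5, -23.0, 309.0]
tcp_rot: [3.141, 0.005, -0.264]
ft_force: [-7.8, 2.9, 3.6]
opening: 0.205
grip_force: 30.0
```

>>> move_arm([
  [[0.08, -0.021, 0], 0, -1],
  [[0, 0, 0], 0, -1],
  [[0, 0, 0], 0, -1],
])

```text
t: 9.95
eef_pos: [647.8, -23.6, 309.0]
tcp_rot: [3.141, 0.005, -0.264]
ft_force: [-8.3, 3.5, 4.5]
opening: 0.205
grip_force: 30.0
```

```bash
cat > fold.py <<'E'
from h import *
S=read_camera("scene"); T=read_camera("top")
for n,p in(("S",S),("T",T)):
    h=cv2.cvtColor(p["image"],cv2.COLOR_RGB2HSV); m=cv2.inRange(h,(5,150,60),(22,255,255))>0
    box=(140,190,190,250) if n=="S" else (155,200,430,490)
    ys,xs=np.nonzero(m[box[0]:box[1],box[2]:box[3]]); ys+=box[0]; xs+=box[2]
    print(n,[(r,xs[ys==r].min(),xs[ys==r].max()) for r in map(int,sorted(set(ys)))])
print(env.state()["ft_force"],env.state()["eef_pos"])
E
python3 fold.py
```

```text
S [(166, np.int64(216), np.int64(216)), (167, np.int64(216), np.int64(216)), (168, np.int64(216), np.int64(216)), (169, np.int64(216), np.int64(216)), (170, np.int64(216), np.int64(216)), (171, np.int64(215), np.int64(217)), (172, np.int64(211), np.int64(217)), (173, np.int64(208), np.int64(216)), (174, np.int64(208), np.int64(216)), (175, np.int64(208), np.int64(215)), (176, np.int64(210), np.int64(211))]
T [(166, np.int64(457), np.int64(458)), (167, np.int64(457), np.int64(462)), (168, np.int64(458), np.int64(465)), (169, np.int64(460), np.int64(466)), (170, np.int64(461), np.int64(465))]
[-9.27524447  3.20480495  3.91517427] [647.80955379 -23.62265997 309.01853735]
```

>>> move_arm([
  [[0.1, -0.027, 0], 0, -1],
  [[0, 0, 0], 0, -1],
  [[0, 0, 0], 0, -1],
])

```text
t: 10.3
eef_pos: [650.9, -24.4, 309.0]
tcp_rot: [3.141, 0.005, -0.264]
ft_force: [-8.1, 2.9, 3.1]
opening: 0.206
grip_force: 30.0
```

>>> move_arm([
  [[0.08, -0.021, 0], 0, -1],
  [[0, 0, 0], 0, -1],
  [[0, 0, 0], 0, -1],
  [[0, 0, 0], 0, -1],
])

```text
t: 10.63
eef_pos: [653.3, -25.1, 308.8]
tcp_rot: [3.141, 0.005, -0.264]
ft_force: [-8.6, 2.3, 2.7]
opening: 0.203
grip_force: 30.0
```

```bash
python3 fold.py
```

```text
S [(166, np.int64(213), np.int64(215)), (167, np.int64(212), np.int64(215)), (168, np.int64(212), np.int64(215)), (169, np.int64(213), np.int64(215)), (170, np.int64(213), np.int64(216)), (171, np.int64(213), np.int64(216)), (172, np.int64(211), np.int64(216)), (173, np.int64(208), np.int64(216)), (174, np.int64(206), np.int64(215)), (175, np.int64(207), np.int64(214)), (176, np.int64(208), np.int64(212))]
T [(162, np.int64(457), np.int64(460)), (163, np.int64(457), np.int64(472)), (164, np.int64(456), np.int64(472)), (165, np.int64(457), np.int64(471)), (166, np.int64(457), np.int64(470)), (167, np.int64(458), np.int64(468)), (168, np.int64(459), np.int64(467)), (169, np.int64(460), np.int64(465)), (170, np.int64(462), np.int64(462))]
[-6.92149267  3.21411858  1.62776163] [653.25079959 -25.0310057  308.86039275]
```

>>> move_arm([
  [[0, 0, 0], 0, -0.3],
  [[0, 0, 0], 0, -0.3],
  [[0, 0, 0], 0, -0.3],
  [[-0.16, 0.043, 0], 0, -0.3],
  [[-0.16, 0.043, 0], 0, -0.3],
  [[0, 0, 0], 0, -0.3],
  [[0, 0, 0], 0, -0.3],
])

```text
t: 11.32
eef_pos: [644.3, -22.7, 309.7]
tcp_rot: [3.141, -0.0, -0.264]
ft_force: [0.4, 0.2, -0.1]
opening: 0.349
grip_force: 0.0
```

```bash
python3 fold.py
python3 - <<'E'
from h import *
S=read_camera("scene"); T=read_camera("top")
a=S["image"][95:215,180:280,::-1]; b=T["image"][140:260,390:490,::-1]
cv2.imwrite("pics/s5.png",cv2.resize(np.hstack([a,b]),None,fx=4,fy=4,interpolation=cv2.INTER_CUBIC))
E
```

```text
S [(174, np.int64(214), np.int64(215)), (175, np.int64(210), np.int64(214)), (176, np.int64(209), np.int64(213))]
T [(155, np.int64(450), np.int64(450)), (158, np.int64(449), np.int64(449)), (159, np.int64(448), np.int64(448)), (160, np.int64(447), np.int64(448)), (161, np.int64(447), np.int64(447)), (166, np.int64(466), np.int64(468)), (167, np.int64(465), np.int64(468)), (168, np.int64(464), np.int64(467)), (169, np.int64(463), np.int64(465))]
[-0.53419628 -0.18384717 -0.30380463] [644.53122567 -22.80819433 309.68036726]
```

View pics/s5.png

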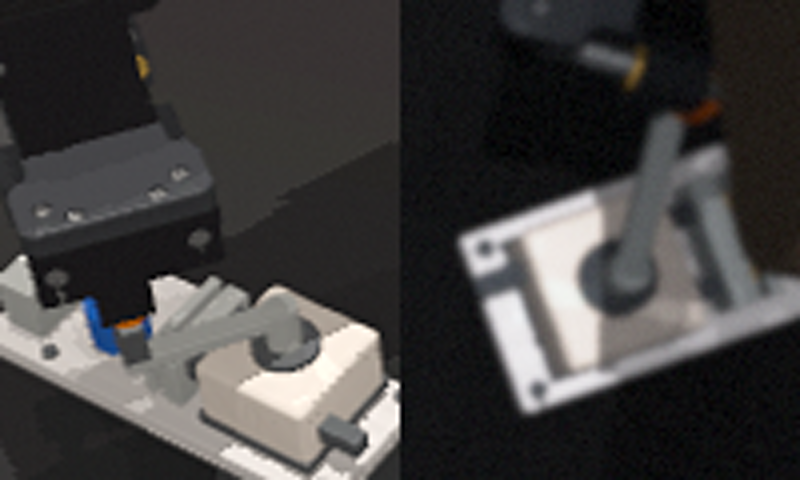

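Run:
```python
import numpy as np
c=np.array([579,-5.5]);R=67
th=-0.26-0.1*np.arange(0,52); P=c+R*np.c_[np.cos(th),np.sin(th)]
print(P[0])
D=np.diff(P,axis=0)/30
for i,(a,b) in enumerate(D): print(f"{i}:[[{a:.3f},{b:.3f},0],0.38,-1],",P[i+1].round(1).tolist() if i%5==4 else "")
```

```text
[643.74812854 -22.72439698]
0:[[-0.068,-0.213,0],0.38,-1], 
1:[[-0.089,-0.205,0],0.38,-1], 
2:[[-0.109,-0.195,0],0.38,-1], 
3:[[-0.128,-0.183,0],0.38,-1], 
4:[[-0.146,-0.169,0],0.38,-1], [627.6, -51.7]
5:[[-0.162,-0.154,0],0.38,-1], 
6:[[-0.176,-0.137,0],0.38,-1], 
7:[[-0.189,-0.119,0],0.38,-1], 
8:[[-0.200,-0.099,0],0.38,-1], 
9:[[-0.209,-0.079,0],0.38,-1], [599.5, -69.3]
10:[[-0.216,-0.058,0],0.38,-1], 
11:[[-0.220,-0.036,0],0.38,-1], 
12:[[-0.223,-0.014,0],0.38,-1], 
13:[[-0.223,0.009,0],0.38,-1], 
14:[[-0.221,0.031,0],0.38,-1], [566.4, -71.3]
15:[[-0.217,0.053,0],0.38,-1], 
16:[[-0.211,0.074,0],0.38,-1], 
17:[[-0.202,0.095,0],0.38,-1], 
18:[[-0.192,0.115,0],0.38,-1], 
19:[[-0.179,0.133,0],0.38,-1], [536.4, -57.2]
20:[[-0.165,0.150,0],0.38,-1], 
21:[[-0.149,0.166,0],0.38,-1], 
22:[[-0.132,0.180,0],0.38,-1], 
23:[[-0.113,0.192,0],0.38,-1], 
24:[[-0.093,0.203,0],0.38,-1], [516.8, -30.5]
25:[[-0.073,0.211,0],0.38,-1], 
26:[[-0.051,0.217,0],0.38,-1], 
27:[[-0.029,0.221,0],0.38,-1], 
28:[[-0.007,0.223,0],0.38,-1], 
29:[[0.015,0.223,0],0.38,-1], [512.5, 2.4]
30:[[0.037,0.220,0],0.38,-1], 
31:[[0.059,0.215,0],0.38,-1], 
32:[[0.080,0.208,0],0.38,-1], 
33:[[0.101,0.199,0],0.38,-1], 
34:[[0.120,0.188,0],0.38,-1], [524.4, 33.3]
35:[[0.138,0.175,0],0.38,-1], 
36:[[0.155,0.161,0],0.38,-1], 
37:[[0.170,0.144,0],0.38,-1], 
38:[[0.184,0.126,0],0.38,-1], 
39:[[0.196,0.107,0],0.38,-1], [549.7, 54.8]
40:[[0.205,0.087,0],0.38,-1], 
41:[[0.213,0.066,0],0.38,-1], 
42:[[0.219,0.045,0],0.38,-1], 
43:[[0.222,0.023,0],0.38,-1], 
44:[[0.223,0.001,0],0.38,-1], [582.2, 61.4]
45:[[0.222,-0.022,0],0.38,-1], 
46:[[0.219,-0.044,0],0.38,-1], 
47:[[0.213,-0.065,0],0.38,-1], 
48:[[0.206,-0.086,0],0.38,-1], 
49:[[0.196,-0.107,0],0.38,-1], [613.9, 51.7]
50:[[0.185,-0.126,0],0.38,-1],
```

>>> move_arm([
  [[0, 0, 0], 0, -1],
  [[0, 0, 0], 0, -1],
  [[0, 0, 0], 0, -1],
  [[0, 0, 0], 0, -1],
  [[0, 0, 0], 0, -1],
])

```text
t: 11.93
eef_pos: [644.5, -22.8, 309.5]
tcp_rot: [3.142, -0.0, -0.264]
ft_force: [0.4, 1.0, -0.8]
opening: 0.208
grip_force: 30.0
```

>>> move_arm([
  [[-0.068, -0.213, 0], 0.38, -1],
  [[-0.089, -0.205, 0], 0.38, -1],
  [[-0.109, -0.195, 0], 0.38, -1],
  [[-0.128, -0.183, 0], 0.38, -1],
  [[-0.146, -0.169, 0], 0.38, -1],
])

```text
t: 12.35
eef_pos: [628.3, -51.9, 309.5]
tcp_rot: [-3.141, -0.001, -0.111]
ft_force: [1.7, 2.1, -0.7]
opening: 0.201
grip_force: 30.0
```

>>> move_arm([
  [[-0.162, -0.154, 0], 0.38, -1],
  [[-0.176, -0.137, 0], 0.38, -1],
  [[-0.189, -0.119, 0], 0.38, -1],
  [[-0.2, -0.099, 0], 0.38, -1],
  [[-0.209, -0.079, 0], 0.38, -1],
])

```text
t: 12.77
eef_pos: [600.0, -69.3, 309.5]
tcp_rot: [-3.141, -0.0, 0.041]
ft_force: [0.3, 4.7, -0.9]
opening: 0.205
grip_force: 30.0
```

>>> move_arm([
  [[-0.216, -0.058, 0], 0.38, -1],
  [[-0.22, -0.036, 0], 0.38, -1],
  [[-0.223, -0.014, 0], 0.38, -1],
  [[-0.223, 0.009, 0], 0.38, -1],
  [[-0.221, 0.031, 0], 0.38, -1],
])

```text
t: 13.18
eef_pos: [567.0, -70.7, 309.5]
tcp_rot: [-3.14, -0.001, 0.193]
ft_force: [5.1, 10.0, -2.3]
opening: 0.206
grip_force: 30.0
```

>>> move_arm([
  [[-0.217, 0.053, 0], 0.38, -1],
  [[-0.211, 0.074, 0], 0.38, -1],
  [[-0.202, 0.095, 0], 0.38, -1],
  [[-0.192, 0.115, 0], 0.38, -1],
  [[-0.179, 0.133, 0], 0.38, -1],
])

```text
t: 13.6
eef_pos: [537.7, -56.5, 309.5]
tcp_rot: [3.141, -0.004, 0.344]
ft_force: [11.0, 10.0, -8.1]
opening: 0.205
grip_force: 30.0
```

>>> move_arm([
  [[-0.165, 0.15, 0], 0.38, -1],
  [[-0.149, 0.166, 0], 0.38, -1],
  [[-0.132, 0.18, 0], 0.38, -1],
  [[-0.113, 0.192, 0], 0.38, -1],
  [[-0.093, 0.203, 0], 0.38, -1],
])

```text
t: 14.02
eef_pos: [518.9, -30.2, 309.6]
tcp_rot: [3.138, -0.006, 0.497]
ft_force: [14.5, 4.2, -12.7]
opening: 0.208
grip_force: 30.0
```

>>> move_arm([
  [[-0.006, 0.238, 0], 0.38, -1],
  [[-0.051, 0.217, 0], 0.38, -1],
  [[-0.029, 0.221, 0], 0.38, -1],
  [[-0.007, 0.223, 0], 0.38, -1],
  [[0.015, 0.223, 0], 0.38, -1],
])

```text
t: 14.43
eef_pos: [515.9, 3.1, 309.6]
tcp_rot: [3.139, -0.002, 0.65]
ft_force: [8.1, -2.7, -7.1]
opening: 0.205
grip_force: 30.0
```

>>> move_arm([
  [[0.067, 0.217, 0], 0.38, -1],
  [[0.059, 0.215, 0], 0.38, -1],
  [[0.08, 0.208, 0], 0.38, -1],
  [[0.101, 0.199, 0], 0.38, -1],
  [[0.12, 0.188, 0], 0.38, -1],
])

```text
t: 14.85
eef_pos: [528.6, 33.7, 309.5]
tcp_rot: [3.139, -0.001, 0.802]
ft_force: [5.8, -7.1, -6.9]
opening: 0.208
grip_force: 30.0
```

>>> move_arm([
  [[0.138, 0.175, 0], 0.38, -1],
  [[0.155, 0.161, 0], 0.38, -1],
  [[0.17, 0.144, 0], 0.38, -1],
  [[0, 0, 0], 0, -1],
])

```text
t: 15.18
eef_pos: [543.1, 48.0, 309.5]
tcp_rot: [3.138, -0.0, 0.894]
ft_force: [6.7, -6.9, -4.1]
opening: 0.205
grip_force: 30.0
```

Run:
```python
from h import *
S=read_camera("scene"); T=read_camera("top")
a=S["image"][110:230,150:270,::-1]; b=T["image"][130:250,430:550,::-1]
cv2.imwrite("pics/s6.png",cv2.resize(np.hstack([a,b]),None,fx=3.3,fy=3.3,interpolation=cv2.INTER_CUBIC))
s=env.state(); print(s["ft_force"],s["eef_pos"])
```

```text
[ 7.11183468 -6.79211584 -6.05427707] [542.76434816  47.77718054 309.5417673 ]
```

View pics/s6.png

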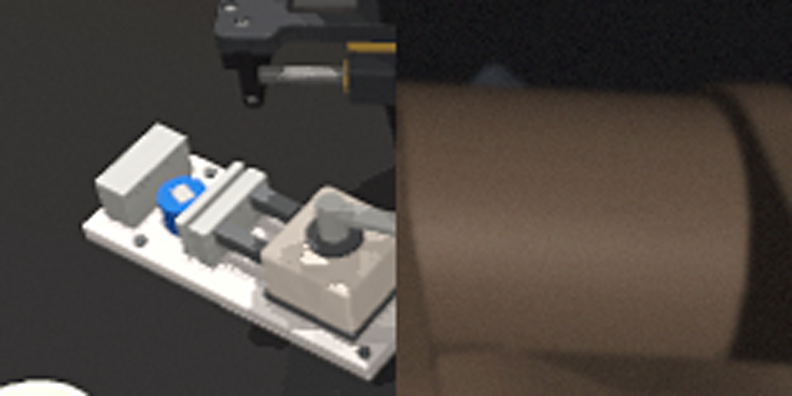

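>>> move_arm([
  [[0.214, 0.086, 0], 0.38, -1],
  [[0.196, 0.107, 0], 0.38, -1],
  [[0, 0, 0], 0, -1],
])

```text
t: 15.53
eef_pos: [555.0, 54.1, 309.5]
tcp_rot: [3.141, -0.0, 0.954]
ft_force: [2.5, -3.5, -1.6]
opening: 0.207
grip_force: 30.0
```

>>> move_arm([
  [[0.215, 0.067, 0], 0.38, -1],
  [[0.213, 0.056, 0], 0.38, -1],
  [[0, 0, 0], 0, -1],
])

```text
t: 15.78
eef_pos: [567.5, 57.9, 309.5]
tcp_rot: [3.141, -0.0, 1.014]
ft_force: [1.7, -1.3, -0.2]
opening: 0.206
grip_force: 30.0
```

```bash
cat > f.py <<'E'
from h import *
s=env.state(); p=s["eef_pos"][:2]-[580,-5]; th=np.arctan2(p[1],p[0]); r=np.hypot(*p); f=s["ft_force"]
print("th",th.round(3),"R",r.round(2),"tan-resist",(-f[:2]@[np.sin(th),-np.cos(th)]).round(2),"rad",(f[:2]@p/r).round(2),"fz",f[2].round(1),"t",s["t"])
E
python3 f.py
```

```text
th 1.766 R 64.13 tan-resist -1.39 rad -1.57 fz -0.2 t 15.7833
```

>>> move_arm([
  [[0.107, 0.028, 0], 0.3, -1],
  [[0.108, 0.015, 0], 0.3, -1],
  [[0.108, 0.008, 0], 0.3, -1],
  [[0.108, 0.002, 0], 0.3, -1],
])

```text
t: 16.12
eef_pos: [580.0, 59.4, 309.5]
tcp_rot: [-3.141, 0.0, 1.111]
ft_force: [-1.9, -1.9, 0.8]
opening: 0.206
grip_force: 30.0
```

```bash
python3 f.py
```

```text
th 1.571 R 64.36 tan-resist 1.9 rad -1.88 fz 0.8 t 16.1167
```

>>> move_arm([
  [[0.108, 0.002, 0], 0, -1],
  [[0.108, -0.008, 0], 0, -1],
])

```text
t: 16.28
eef_pos: [586.6, 59.2, 309.5]
tcp_rot: [-3.141, 0.0, 1.108]
ft_force: [-2.1, -1.6, -0.1]
opening: 0.205
grip_force: 30.0
```

```bash
python3 f.py
```

```text
th 1.468 R 64.5 tan-resist 1.92 rad -1.83 fz -0.1 t 16.2833
```

>>> move_arm([
  [[0.107, -0.013, 0], 0, -1],
  [[0.107, -0.019, 0], 0, -1],
])

```text
t: 16.45
eef_pos: [593.1, 58.2, 309.4]
tcp_rot: [-3.141, -0.0, 1.108]
ft_force: [-3.1, -1.0, -0.6]
opening: 0.202
grip_force: 30.0
```

```bash
python3 f.py
```

```text
th 1.366 R 64.55 tan-resist 2.79 rad -1.64 fz -0.6 t 16.45
```

>>> move_arm([
  [[0.105, -0.023, 0], 0, -1],
])

```text
t: 16.53
eef_pos: [596.3, 57.5, 309.5]
tcp_rot: [-3.141, -0.0, 1.108]
ft_force: [-1.4, -1.9, 0.1]
opening: 0.204
grip_force: 30.0
```

```bash
python3 f.py
```

```text
th 1.316 R 64.6 tan-resist 0.87 rad -2.19 fz 0.1 t 16.5333
```

>>> move_arm([
  [[0.062, -0.017, 0], 0, -1],
])

```text
t: 16.62
eef_pos: [598.3, 56.9, 309.5]
tcp_rot: [3.142, -0.0, 1.108]
ft_force: [-1.6, -1.2, -0.5]
opening: 0.205
grip_force: 30.0
```

```bash
python3 f.py
```

```text
th 1.284 R 64.55 tan-resist 1.18 rad -1.57 fz -0.5 t 16.6167
```

>>> move_arm([
  [[0.103, -0.032, 0], 0, -1],
  [[0.101, -0.037, 0], 0, -1],
])

```text
t: 16.78
eef_pos: [604.2, 55.0, 309.5]
tcp_rot: [-3.141, -0.0, 1.108]
ft_force: [-2.3, 0.4, -0.5]
opening: 0.205
grip_force: 30.0
```

```bash
python3 f.py; python3 -c "
from h import *
S=read_camera('scene'); save(S,'s7.png',(165,130,285,220),6)"; python3 f.py
```

```text
th 1.187 R 64.67 tan-resist 2.29 rad -0.46 fz -0.5 t 16.7833
th 1.179 R 64.64 tan-resist 1.19 rad -0.47 fz -0.8 t 16.8333
```

View pics/s7.png

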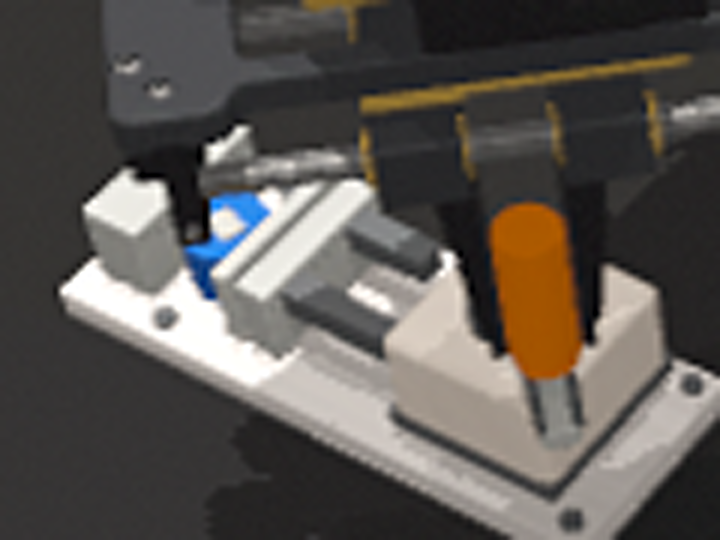

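Run:
```python
from h import *
S=read_camera("scene")
n=np.array([.358,-.934]); o=np.array([580,-5.5])
for q in((178,205),(175,280),(213,270),(340,180),(228,282),(352,185)):
    X=toz(S,(165+q[0]/6,130+q[1]/6),42)[:2]; print(q,X.round(),((X-o)@n).round(1))
```

```text
(178, 205) [ 638. -118.] 125.5
(175, 280) [654. -90.] 105.3
(213, 270) [643. -87.] 98.1
(340, 180) [592. -96.] 89.0
(228, 282) [641. -79.] 90.9
(352, 185) [590. -92.] 84.4
```

>>> move_arm([
  [[0.061, -0.026, 0], 0, -1],
  [[0.06, -0.027, 0], 0, -1],
])

```text
t: 17.05
eef_pos: [607.7, 53.4, 309.5]
tcp_rot: [-3.141, -0.0, 1.108]
ft_force: [-2.2, 1.9, -0.4]
opening: 0.205
grip_force: 30.0
```

```bash
python3 f.py
```

```text
th 1.129 R 64.64 tan-resist 2.84 rad 0.79 fz -0.4 t 17.05
```

>>> move_arm([
  [[0.06, -0.029, 0], 0, -1],
  [[0.059, -0.03, 0], 0, -1],
])

```text
t: 17.22
eef_pos: [611.3, 51.7, 309.5]
tcp_rot: [-3.141, -0.0, 1.108]
ft_force: [-3.0, 3.0, -0.2]
opening: 0.204
grip_force: 30.0
```

```bash
python3 f.py
```

```text
th 1.066 R 64.72 tan-resist 4.1 rad 1.14 fz -0.2 t 17.2167
```

```bash
for i in 1 2 3 4; do python3 f.py; python3 -c "
from h import *
read_camera('scene')"; done; python3 f.py
```

```text
th 1.066 R 64.72 tan-resist 4.1 rad 1.14 fz -0.2 t 17.2167
th 1.062 R 64.69 tan-resist 2.09 rad 0.6 fz -0.7 t 17.2667
th 1.063 R 64.68 tan-resist 2.08 rad 0.96 fz -1.9 t 17.3167
th 1.064 R 64.65 tan-resist 1.06 rad 2.82 fz -1.5 t 17.3667
th 1.065 R 64.65 tan-resist 0.76 rad 2.23 fz -2.7 t 17.4167
```

>>> move_arm([
  [[0.074, -0.004, 0], 0, -1],
  [[0.057, -0.033, 0], 0, -1],
])

```text
t: 17.58
eef_pos: [614.9, 50.3, 309.4]
tcp_rot: [-3.14, 0.001, 1.109]
ft_force: [-3.9, -0.2, 0.4]
opening: 0.208
grip_force: 30.0
```

```bash
python3 f.py;  python3 -c "
from h import *
read_camera('scene')"; python3 f.py
```

```text
th 1.008 R 65.35 tan-resist 3.21 rad -2.24 fz 0.4 t 17.5833
th 1.003 R 65.32 tan-resist 4.29 rad -3.33 fz 0.3 t 17.6333
```

>>> move_arm([
  [[0.055, -0.036, 0], 0, -1],
])

```text
t: 17.72
eef_pos: [616.5, 49.2, 309.5]
tcp_rot: [-3.14, 0.001, 1.109]
ft_force: [-5.7, -0.3, 0.4]
opening: 0.204
grip_force: 30.0
```

```bash
for i in 1 2 3 4; do python3 f.py; python3 -c "
from h import *
read_camera('scene')"; done; python3 f.py
```

```text
th 0.978 R 65.31 tan-resist 4.57 rad -3.42 fz 0.4 t 17.7167
th 0.974 R 65.32 tan-resist 2.86 rad -4.28 fz 0.9 t 17.7667
th 0.975 R 65.32 tan-resist 3.04 rad -4.98 fz -0.1 t 17.8167
th 0.975 R 65.31 tan-resist 2.58 rad -4.31 fz 0.7 t 17.8667
th 0.976 R 65.33 tan-resist 2.96 rad -5.26 fz 0.8 t 17.9167
```

The force while cranking has risen from about 1.9 N to about 4.5 N, roughly 20 N of squeeze, and it has risen steadily over the last 0.2 rad. I'll stop here and let go.

>>> move_arm([
  [[0, 0, 0], 0, -0.5],
  [[0, 0, 0], 0, -0.3],
  [[0, 0, 0], 0, 0],
  [[0, 0, 0], 0, 0],
  [[0, 0, 0], 0, 0],
  [[0, 0, 0], 0, 0],
  [[0, 0, 0.3], 0, 0],
  [[0, 0, 0.6], 0, 0],
  [[0, 0, 0.8], 0, 0],
  [[0, 0, 0.8], 0, 0],
  [[0, 0, 0.8], 0, 0],
  [[0, 0, 0.5], 0, 0],
  [[0, 0, 0], 0, 0],
  [[0, 0, 0], 0, 0],
  [[0, 0, 0], 0, 0],
])

```text
t: 19.17
eef_pos: [616.5, 49.4, 422.7]
tcp_rot: [-3.141, 0.0, 1.108]
ft_force: [0.9, 0.5, -0.6]
opening: 0.503
grip_force: 0.0
```

Run:
```python
from h import *
S=read_camera('scene'); save(S,'s8.png',(165,110,285,220),5)
print(env.state()["ft_force"],env.state()["eef_pos"])
```

```text
[ 0.06415028 -0.36830465  0.23753968] [616.65231877  49.34276753 422.4146385 ]
```

View pics/s8.png

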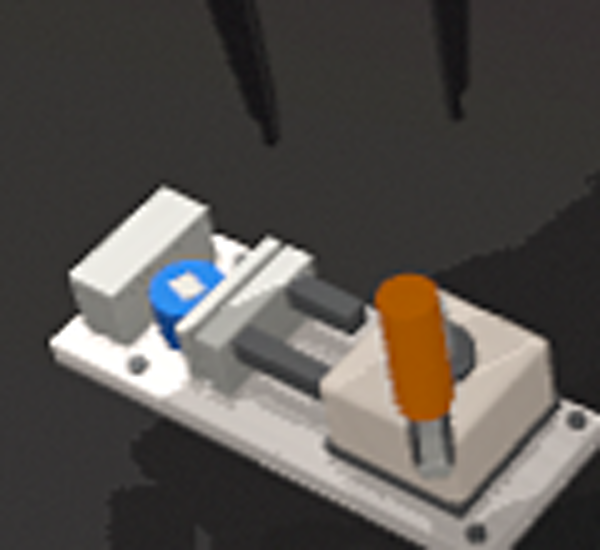

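Run:
```python
from h import *
S=read_camera("scene"); T=read_camera("top")
n=np.array([.358,-.934]); x=np.array([.934,.358]); o=np.array([580,-5.5])
def v(q,z):
    X=toz(S,(165+q[0]/5,110+q[1]/5),z)[:2]-o; return (X@x).round(1),(X@n).round(1)
print("fixed top edge near/far",v((120,297),42),v((212,212),42),"jaw top front",v((180,330),42),v((268,238),42),"steel",v((187,286),34),"blue left edge",v((150,297),34))
for p,z,b in((S,34,(130,190,180,225)),(T,34,(160,210,470,540))):
    h=cv2.cvtColor(p["image"],cv2.COLOR_RGB2HSV); m=cv2.inRange(h,(100,150,60),(130,255,255))>0
    ys,xs=np.nonzero(m[b[0]:b[1],b[2]:b[3]]); print(len(xs), (xs.min()+b[2],xs.max()+b[2],ys.min()+b[0],ys.max()+b[0]) if len(xs) else "")
```

```text
fixed top edge near/far (np.float64(29.7), np.float64(125.6)) (np.float64(-23.4), np.float64(125.1)) jaw top front (np.float64(31.0), np.float64(95.7)) (np.float64(-23.6), np.float64(98.0)) steel (np.float64(6.9), np.float64(114.3)) blue left edge (np.float64(18.7), np.float64(122.5))
98 (np.int64(195), np.int64(209), np.int64(162), np.int64(179))
0
```

```bash
python3 -c "
from cell import env
print(env.job_done())"
```

```text
the job is handed in; nothing more can be done
None
```

I handed the job in: the grip is left standing upright, and the crank was turned clockwise until its resistance rose from about 1.9 N to about 4.5 N, which I estimate as 20 N of squeeze on the blue specimen; the gripper is open and clear, but no verdict was shown and I had no direct reading of the jaw force.

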